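Set the bushing fixture and present the long cast lever over its pins

ROBOT

A 6-joint arm with a two-finger parallel gripper is mounted at the origin on a cart in front of the work surface, level with it; the furniture and walls round the work are solid. World frame = base frame: x ahead of the robot, y to its left, z up, the work surface at z = 0. Lengths are in m, angles in rad, forces in N, time in s.
With the tool pointing down it reaches from about 0.375 to 0.9 m from the base axis. Payload 3.1 kg.
Tool frame: the origin (TCP) lies between the finger pads; the fingertips stand 17 mm ahead of it and the grasp point (between the pads) lies 2 mm behind it (robot.nose_length is the distance from the TCP to the fingertips, in m); z points along the fingers, y is the line along which they close (so a half turn about z gives the same grasp; the last joint's range is limited). The gripper opens to 87 mm and grips with 3 to 60 N. Pads are 19 mm wide; open, the fingers measure 117 mm over their backs; the gripper's body (75 mm by 190 mm) begins 51 mm behind the grasp point.
Start: joints at [-1.448, 0.527, 1.433, -0, 1.181, -0.178], TCP at [0.186, -0.597, 0.24] pointing down, gripper open.
Joint ranges: [-3.08, 3.08], [-0.75, 2.2], [0.22, 2.44], [-1.43, 4.57], [0, 2.65], [-2.85, 2.85]. Speed limits (rad/s): [2.79, 2.79, 3.14, 3.14, 3.14, 3.14].

INTERFACE

Orientations are given as a unit quaternion [x, y, z, w].
In Python, from rig import robot, cams gives the robot as it stands.
- The arm moves only by the shell command python3 -m pendant 'ROWS' [FORCE]. ROWS is JSON, a list of rows, each an object with "jaw": the opening, from 0 (shut) to 1 (fully open); "linear": the shift along the tool's x, y, z in cm, a list of three; "twist": the turn about the tool's z in degrees. A call has 1 to 12 rows; each row shifts and turns the commanded pose from where the row before left it, along the tool's axes as they then stand; what a row does not reach is not made up. A row lasts 1/12 s, in which the tool goes at most 41.7 mm and 7.16 degrees, less where a joint would pass 70% of its speed; a pose out of reach is approached as far as the arm can. A call is refused whole if a number of a shift passes 4.17 or a number of a turn 7.16, either way. A call with a gripper value outside its range is refused whole. The fingers move at their own pace and stop on an object; FORCE is the grip in N (left out, the last holds). Time passes only in rows, so rows that do not move let the fingers close. It gives the time, the measured TCP pose, the force, the opening and the grip force at its end, in the units of the state.
- robot.get_obs(): the state, without advancing time (a new reading comes with each control period).
- cams.camera(name): name is "scene" or "top" or "wrist"; returns a dict with "color" (384x512x3 uint8, blue, green, red), "depth" (384x512 float32, m along the optical axis (not along the pixel's ray), 0 where there is no reading), "fov_y" (degrees; the focal length in pixels is half the picture's height over the tangent of half this angle, whatever the lens; pixels are square), "cx", "cy" (the principal point, pixels), "view" (4x4, takes a point from world to camera coordinates). Camera axes: x right, y down, z forward; pixel columns grow to the right and rows downward; lengths in m; the calibration is good to about 2 mm. A picture is of the moment at which its call begins.
- robot.hand_in(): hands the job in; it is judged then, once.
The state is a dict: "time": time; "q": joint angles; "joint_velocities": joint speeds; "joint_torque": joint torques, N m; "position": TCP position; "tool_rot": TCP orientation; "ft_force": force on the tool from outside, world axes, zero at the start; "moment": the same for the moment, N m; "grip_width": finger opening in m; "grip_force": force on a finger pad.
Only numpy, scipy, OpenCV 4.12 (cv2) and the standard library are available. Lean on these libraries where they do the work, as an engineer would, in place of code of your own. Each camera call takes 0.05 s, during which the arm holds its last target. There are 200 camera calls.

TASK

The bushing fixture is still set for the short lever: first slide its moving pin by the black grip until the two pins are 150 mm apart, the hole spacing of the longer cast-iron lever, and let go. Then lift the long lever by its balance point and carry it level over the fixture, without knocking the pins or disturbing the short lever. Finish while still holding it there, level, still and touching nothing else, about 20 mm above the pin tips with the big hub hole straight over the thick fixed pin and the small eye hole straight over the thin sliding pin, so that I can slip the spacer rings onto the pins.

Things in the scene. Friction and masses are not known exactly. Their poses are not given: they have to be found in the camera images.
- long_lever: Longer of two grey cast-iron offset levers, 190 mm long, 0.45 to 0.7 kg, flat on the bench. Origin: underside, below its balance point; y runs along its neck from hub to eye, z up. Neck: straight from y = -20 to +44 mm, 16 mm wide (x), z 8 to 30 mm; then it jogs to the eye. Hub hole at x -5.4, y -44.5 mm; eye hole at x 16.6, y 103.8 mm.
- long_lever_balance (a point): Balance point of the long lever: middle of the neck, 18 mm above the underside, 45 mm along the neck from the hub hole's axis. The neck is gripped here across its 16 mm width (fingers close along the lever's x).
- long_lever_hub (a point): Centre of the 24 mm hole in the long lever's big round hub (48 mm diameter, 40 mm high), at the lever's underside.
- long_lever_eye (a point): Centre of the 16 mm hole in the long lever's small round eye (31 mm diameter, 26 mm high), at the lever's underside, 150 mm from the hub hole.
- short_lever: The other lever, same shape but smaller: 145 mm long, hub 41 mm in diameter and 34 mm high, hole spacing 110 mm. It stays where it lies. Origin at its underside below its balance point, y from hub to eye.
- fixture: Bushing fixture fixed to the bench: dark steel base 90 (x) x 260 (y) x 12 mm, two guide bars, a rule along its front edge (tick every 10 mm), a post with the thick pin, a saddle with the thin pin. Origin: centre of the base's underside; y along the track from fixed to sliding pin. Fixed pin at y = -95 mm, sliding pin at y = 5 mm + joint value, both x = 0. Only the pins stand above 57 mm.
- fixed_pin_tip (a point): Top centre of the fixed pin, 18 mm thick, 68 mm above the bench.
- sliding_pin_tip (a point): Top centre of the sliding pin, 10 mm thick, 68 mm above the bench; it moves with the saddle.
- slide_grip (a point): Black upright grip of the saddle, 57 mm to the fixture's -x side of the sliding pin: 26 mm (x) x 14 mm (y), from 21 to 57 mm above the bench; this point is in its middle, 45 mm above the bench. Pinch it from above across its 14 mm (fingers close along the fixture's y) and move it along y.
- saddle (a joint): Saddle on its track, in metres, growing away from the fixed pin, 0 to 0.090; the pins' distance is 0.100 m + this value (150 mm apart = 0.050). The rule's two longer ticks mark the sliding pin's place at 100 and 150 mm. It starts between 0 and 0.035. About 3 N of friction, more when moved fast; it stays where it is left.

How it is judged:
On the way, in this order (a step that is already met when the one before it is completed fails the run):
1. the sliding pin stands 150 mm (within 5 mm) from the fixed pin and its grip has been let go, while the long lever still lies on the bench (value of joint saddle between 0.045 and 0.055 m and contact force between the fingers and saddle below 0.3 N and height (world z) of long_lever below 0.012 m), for 0.2 s.
2. the long lever is off the bench, level, gripped at its balance point (within 20 mm along the neck) (height (world z) of long_lever above 0.03 m and angle between long_lever's own z axis and vertical below 0.12 rad and contact force between the fingers and long_lever above 2 N and y of the grasp point in the frame of long_lever between -0.02 and 0.02 m), for 0.2 s.
At the end, for the whole second after the job is handed in: Fingers hold the long lever within 20 mm of its balance point along the neck, still, level to 0.08 rad, 8 to 45 mm above the pin tips, each hole within 8 mm of its pin seen from above; pins 145 to 155 mm apart; fixture untouched; short lever within 20 mm of its start (value of joint saddle between 0.045 and 0.055 m and contact force between the fingers and long_lever above 2 N and y of the grasp point in the frame of long_lever between -0.02 and 0.02 m and angle between long_lever's own z axis and vertical below 0.08 rad and z of long_lever_hub in the frame of fixed_pin_tip between 0.008 and 0.045 m and z of long_lever_eye in the frame of sliding_pin_tip between 0.008 and 0.045 m and horizontal distance between long_lever_hub and fixed_pin_tip below 0.008 m and horizontal distance between long_lever_eye and sliding_pin_tip below 0.008 m and contact force between each of long_lever, the arm, the fingers and fixture below 0.2 N and linear speed of long_lever below 0.02 m/s and angular speed of long_lever below 0.1 rad/s and distance of short_lever from where it was at the start of the episode below 0.02 m); the arm keeps its last pose, push and grip.
It fails at once if the long lever knocks the fixture with more than 8 N (contact force between long_lever and fixture above 8 N).
It fails at once if the long lever tips by more than 0.3 rad (angle between long_lever's own z axis and vertical above 0.3 rad).
It fails at once if the short lever is moved by more than 20 mm (distance of short_lever from where it was at the start of the episode above 0.02 m).
It also fails if it takes over 54 s, if anything falls off the work surface, if the arm or the gripper's body presses on something with over 40 N, if the wrist force passes 120 N, or if a joint passes its speed limit or range.

## Working session

There is one attempt and no reset: what is moved stays moved. The work goes in short steps, Python scripts to look and compute and a shell command to move; the robot and the scene stay as the last step left them, time stands still between calls to the robot, and variables do not carry over. Pictures are saved under pics/ and viewed, at most 10 in all, crops included, and the job is handed in when it is done.

```bash
mkdir -p pics; cat > h.py <<'E'
import numpy as np, cv2
from rig import robot, cams
def snap(n,f):
    c=cams.camera(n); cv2.imwrite('pics/'+f,c['color']); np.savez('pics/'+f+'.npz',**c); return c
def load(f): return dict(np.load('pics/'+f+'.npz'))
def ray(c,u,v):
    H=c['color'].shape[0]; f=H/2/np.tan(np.radians(float(c['fov_y']))/2)
    V=c['view']; R=V[:3,:3]; o=-R.T@V[:3,3]
    return o, R.T@np.array([(u-c['cx'])/f,(v-c['cy'])/f,1.])
def onz(c,u,v,z):
    o,d=ray(c,u,v); return o+d*(z-o[2])/d[2]
def cloud(c):
    H,W=c['depth'].shape; v,u=np.mgrid[:H,:W]; f=H/2/np.tan(np.radians(float(c['fov_y']))/2)
    d=c['depth']; P=np.stack([(u-c['cx'])/f*d,(v-c['cy'])/f*d,d],-1)
    V=c['view']; return (P-V[:3,3])@V[:3,:3]
E
python3 - <<'E'
from h import *
for n in['scene','top','wrist']:
    c=snap(n,n+'0.png'); print(n,c['fov_y'],c['cx'],c['cy'],ray(c,256,192)[0])
a=[cv2.imread(f'pics/{n}0.png') for n in('top','scene','wrist')]
cv2.imwrite('pics/top0b.png',cv2.resize(a[0],(800,600)))
cv2.imwrite('pics/pair.png',cv2.resize(np.hstack(a[1:]),(800,300)))
print(robot.get_obs())
E
```

```text
scene 44.59085154521168 263.6444964951703 185.93437814096976 [-0.12192405  0.630399    0.74349811]
top 43.98288113369907 250.01225909223987 194.88347072428695 [ 0.35894078 -0.16625345  1.15237898]
wrist 68.33269080836698 257.93616791847046 186.50581476898117 [ 0.25041511 -0.57603289  0.38419732]
{'time': 0.15, 'q': array([-1.44748073e+00,  5.28236878e-01,  1.43364227e+00, -1.31946068e-05,
        1.18140874e+00, -1.78483330e-01]), 'joint_velocities': array([-0.00242371, -0.00334977, -0.00397346, -0.00032881, -0.00014887,
       -0.00070938]), 'joint_torque': array([-2.71151512e-04, -4.40432131e+01, -1.76842600e+01,  6.33802009e-02,
        5.52413519e-02, -9.55763426e-05]), 'position': array([ 0.18573929, -0.59618202,  0.23879518]), 'tool_rot': array([ 9.88635531e-01,  1.50329863e-01,  1.72786615e-05, -8.47465271e-04]), 'ft_force': array([ 0.05991399, -0.46520393,  0.05897816]), 'moment': array([-0.0063936 ,  0.04713752,  0.00198909]), 'grip_force': 0.0, 'grip_width': 0.08683097513497766}
```

View pics/top0b.png

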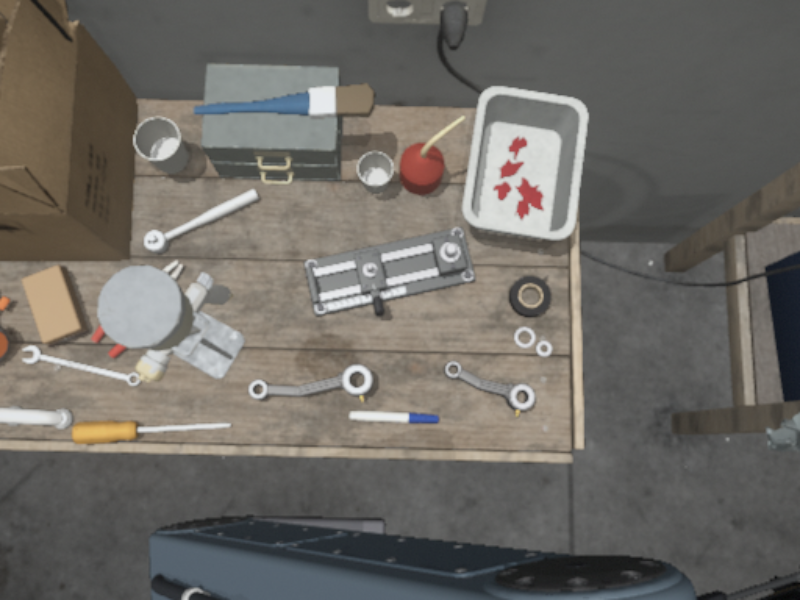

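View pics/pair.png

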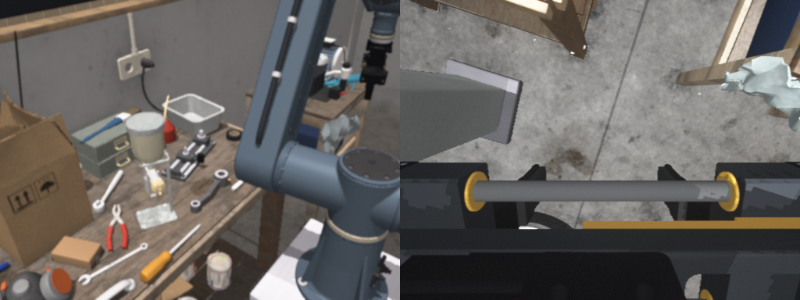

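The top view (800x600 scale) shows the fixture with its fixed pin near (450,250), sliding pin near (370,268) and grip near (378,302). The long lever has its hub at (357,380) and eye at (258,390). The short lever is on the right, at (520,397)/(453,370). A white tin stands at (140,307), left of the work.

```bash
python3 - <<'E'
from h import *
c=load('top0.png')
im=c['color'][140:270,150:350]; cv2.imwrite('pics/crop1.png',cv2.resize(im,(800,520),interpolation=cv2.INTER_CUBIC))
k=1/1.5625
for n,u,v,z in[('fix',450,250,.068),('slide',370,268,.068),('grip',378,300,.057),('hub',357,380,.04),('eye',258,390,.026),('shub',521,397,.034),('seye',453,370,.022)]:
    print(n,onz(c,u*k,v*k,z).round(4))
P=cloud(c); 
for lo,hi in((.06,.08),(.05,.06),(.035,.045)):
    m=((P[...,2]>lo)&(P[...,2]<hi))[140:270,150:350]; print(lo,m.sum())
tin=P[180:220,65:115]; print('tin',np.percentile(tin[...,2],90))
E
```

```text
fix [ 0.6453 -0.2623  0.068 ]
slide [ 0.6143 -0.1426  0.068 ]
grip [ 0.5679 -0.1558  0.057 ]
hub [ 0.4487 -0.1275  0.04  ]
eye [0.4311 0.0215 0.026 ]
shub [ 0.4298 -0.3739  0.034 ]
seye [ 0.4689 -0.2726  0.022 ]
0.06 158
0.05 77
0.035 1025
tin 0.319588877991309
```

View pics/crop1.png

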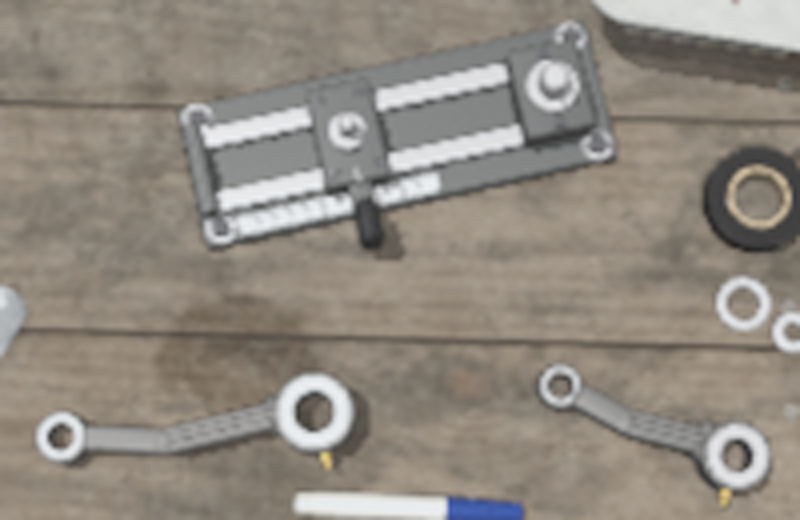

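```bash
cat > est.py <<'E'
from h import *
def levyaw(hub,eye):
    d=eye-hub; return np.arctan2(d[1],d[0])-np.arctan2(148.3,22.)
def R(a): return np.array([[np.cos(a),-np.sin(a)],[np.sin(a),np.cos(a)]])
E
python3 - <<'E'
from est import *
c=load('top0.png')
g=lambda u,v,z: onz(c,150+u/4-.375,140+v/4-.375,z)[:2]
fix=g(556,76,.068); sl=g(351,127,.068); gt=g(369,224,.055); hub=g(314,411,.04); eye=g(62,436,.026)
bl=[g(*b,.016) for b in((570,37),(597,145),(197,117),(219,230))]
a=(bl[2]+bl[3]-bl[0]-bl[1]); fy=np.arctan2(a[1],a[0])-np.pi/2
d=sl-fix; print('fix',fix,'sl',sl,'dist',np.hypot(*d),'yaw',np.degrees(np.arctan2(d[1],d[0]))-90,'yaw bolts',np.degrees(fy), 'ctr',sum(bl)/4)
print('grip',gt,'pred',sl+R(fy)@[-.057,0]); print('lever',hub,eye,np.hypot(*(eye-hub)),np.degrees(levyaw(hub,eye)))
ly=levyaw(hub,eye); print('bal',hub+R(ly)@[.0054,.0445])
o=robot.get_obs()
from scipy.spatial.transform import Rotation as Ro
M=Ro.from_quat(o['tool_rot']).as_matrix(); print(M.round(3))
E
```

```text
fix [ 0.64863334 -0.26372271] sl [ 0.61463617 -0.14396702] dist 0.12448788004880329 yaw 15.848596034585128 yaw bolts 14.20416722559025 ctr [ 0.62465889 -0.17096624]
grip [ 0.55961243 -0.15590844] pred [ 0.5593788  -0.15795356]
lever [ 0.45058705 -0.12663285] [0.43340678 0.02164798] 0.1492727990034767 15.047165740510026
bal [ 0.44424907 -0.08225673]
[[ 0.955  0.297 -0.   ]
 [ 0.297 -0.955  0.002]
 [ 0.    -0.002 -1.   ]]
```

```bash
python3 -m pendant '[{"jaw":1,"linear":[2.5,-1.6,0],"twist":0.2},{"jaw":1,"linear":[2.5,-1.6,0],"twist":0.2},{"jaw":1,"linear":[2.5,-1.6,0],"twist":0.2},{"jaw":1,"linear":[2.5,-1.6,0],"twist":0.2},{"jaw":1,"linear":[2.5,-1.6,0],"twist":0.2},{"jaw":1,"linear":[2.5,-1.6,0],"twist":0.2},{"jaw":1,"linear":[2.5,-1.6,0],"twist":0.2},{"jaw":1,"linear":[2.5,-1.6,0],"twist":0.2},{"jaw":1,"linear":[2.5,-1.6,0],"twist":0.2},{"jaw":1,"linear":[2.5,-1.6,0],"twist":0.2},{"jaw":1,"linear":[2.5,-1.6,0],"twist":0.2},{"jaw":1,"linear":[2.5,-1.6,0],"twist":0.2}]'
cat >> est.py <<'E'
from scipy.spatial.transform import Rotation as Ro
def togo(p,yaw_deg,axis='x'):
    "tool-frame shift (cm) and twist (deg) to bring TCP to p with tool x (or y) at world angle yaw"
    o=robot.get_obs(); M=Ro.from_quat(o['tool_rot']).as_matrix()
    a=M[:,0] if axis=='x' else M[:,1]; cur=np.degrees(np.arctan2(a[1],a[0]))
    print('pos',o['position'].round(4),'yaw',cur.round(2),'tilt',np.degrees(np.arccos(-M[2,2])).round(2),'F',o['ft_force'].round(2),'w',round(o['grip_width'],4),'gf',o['grip_force'],'t',o['time'],'q6',o['q'][5].round(2))
    print('go cm',(M.T@(np.array(p)-o['position'])*100).round(2),'twist',-((yaw_deg-cur+90)%180-90))
E
python3 - <<'E'
from est import *
togo([.5595,-.157,.14],14.8)
c=load('top0.png');P=cloud(c)
for n,x,y in(('red',.75,-.22),('basket',.72,-.32),('tin',.55,.2)):
    m=np.hypot(P[...,0]-x,P[...,1]-y)<.08; q=P[m]; q=q[q[:,2]>.06]; print(n,len(q), q.min(0).round(3),q.max(0).round(3))
E
```

```text
time: 1.15
position: [0.421, -0.3273, 0.2394]
tool_rot: [0.992, 0.129, -0.0, -0.0]
ft_force: [-0.5, -0.4, -0.1]
grip_width: 0.0869
grip_force: 0.0
pos [ 0.421  -0.3273  0.2394] yaw 14.88 tilt 0.03 F [-0.48 -0.43 -0.12] w 0.0869 gf 0.0 t 1.15 q6 0.44
go cm [ 17.76 -12.9    9.94] twist 0.0750335288411037
red 719 [ 0.699 -0.299  0.06 ] [ 0.819 -0.142  0.161]
basket 461 [ 0.67  -0.387  0.061] [ 0.798 -0.279  0.087]
tin 498 [0.485 0.12  0.313] [0.551 0.161 0.322]
```

```bash
python3 -m pendant '[{"jaw":1,"linear":[2.2,-1.6,0],"twist":0},{"jaw":1,"linear":[2.2,-1.6,0.5],"twist":0},{"jaw":1,"linear":[2.2,-1.6,1],"twist":0},{"jaw":1,"linear":[2.2,-1.6,1],"twist":0},{"jaw":1,"linear":[2.2,-1.6,1],"twist":0},{"jaw":1,"linear":[2.2,-1.6,1],"twist":0},{"jaw":1,"linear":[2.2,-1.6,1.5],"twist":0},{"jaw":1,"linear":[2.2,-1.6,1.5],"twist":0},{"jaw":1,"linear":[0,0,1.5],"twist":0},{"jaw":1,"linear":[0,0,0],"twist":0},{"jaw":1,"linear":[0,0,0],"twist":0}]'
python3 - <<'E'
from est import *
togo([.5595,-.157,.043],14.8)
c=snap('wrist','w1.png'); cv2.imwrite('pics/w1b.png',cv2.resize(c['color'],(800,600)))
E
```

```text
time: 2.07
position: [0.5568, -0.1592, 0.1486]
tool_rot: [0.992, 0.13, -0.001, -0.001]
ft_force: [-0.8, -0.4, -0.3]
grip_width: 0.0874
grip_force: 0.0
pos [ 0.5568 -0.1592  0.1486] yaw 14.93 tilt 0.17 F [-0.75 -0.43 -0.26] w 0.0874 gf 0.0 t 2.0667 q6 0.84
go cm [ 0.34 -0.13 10.56] twist 0.13180371699127136
```

View pics/w1b.png

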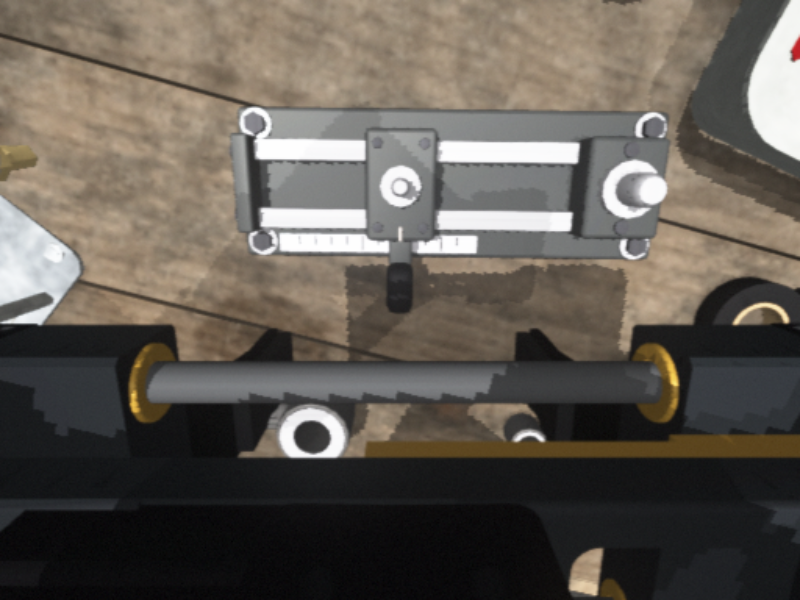

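The wrist view (800x600) shows the sliding pin tip at about (402,187), the fixed pin tip at about (651,188), and the black grip at about (400,285). The grip sits midway between the fingers.

```bash
python3 - <<'E'
from est import *
c=load('w1.png'); k=.64
g=lambda u,v,z: onz(c,u*k-.18,v*k-.18,z)[:2]
fix=g(651,188,.068); sl=g(402,187,.068); gt=g(400,287,.05)
bl=[g(*b,.016) for b in((654,125),(635,245),(256,122),(262,241))]
a=bl[2]+bl[3]-bl[0]-bl[1]; fy=np.arctan2(a[1],a[0])-np.pi/2; d=sl-fix
print(fix,sl,np.hypot(*d),np.degrees(np.arctan2(d[1],d[0]))-90,np.degrees(fy))
fy=np.arctan2(d[1],d[0])-np.pi/2
p=sl+R(fy)@[-.057,0]; print('grip',gt,p)
togo([*p,.043],np.degrees(fy))
E
```

```text
[ 0.65017519 -0.26166816] [ 0.6186055  -0.14184408] 0.12391310183480052 14.76012479211451 14.47244201122203
grip [ 0.56456557 -0.15501995] [ 0.56348645 -0.15636613]
pos [ 0.5573 -0.16    0.1495] yaw 14.88 tilt 0.04 F [0.99 1.   0.18] w 0.0871 gf 0.0 t 2.1167 q6 0.84
go cm [ 0.7  -0.19 10.65] twist 0.12051810522746109
```

```bash
python3 -m pendant '[{"jaw":1,"linear":[0.3,-0.1,1.5],"twist":0},{"jaw":1,"linear":[0.3,-0.1,1.5],"twist":0},{"jaw":1,"linear":[0,0,1.5],"twist":0},{"jaw":1,"linear":[0,0,1.5],"twist":0},{"jaw":1,"linear":[0,0,1.5],"twist":0},{"jaw":1,"linear":[0,0,1.5],"twist":0},{"jaw":1,"linear":[0,0,1],"twist":0},{"jaw":1,"linear":[0,0,0.5],"twist":0},{"jaw":0.5,"linear":[0,0,0],"twist":0},{"jaw":0.1,"linear":[0,0,0],"twist":0},{"jaw":0,"linear":[0,0,0],"twist":0},{"jaw":0,"linear":[0,0,0],"twist":0}]' 15
python3 -m pendant '[{"jaw":0,"linear":[0,0,0],"twist":0},{"jaw":0,"linear":[0,0,0],"twist":0},{"jaw":0,"linear":[0,0,0],"twist":0},{"jaw":0,"linear":[0,0,0],"twist":0}]'
```

```text
time: 3.12
position: [0.5634, -0.1567, 0.0455]
tool_rot: [0.992, 0.13, 0.001, 0.001]
ft_force: [-0.2, 0.1, 0.6]
grip_width: 0.0681
grip_force: 0.0
time: 3.45
position: [0.5629, -0.1563, 0.0447]
tool_rot: [0.992, 0.13, 0.0, 0.0]
ft_force: [0.2, 0.0, -0.8]
grip_width: 0.0417
grip_force: 0.0
```

```bash
python3 -m pendant '[{"jaw":0,"linear":[0,0,0],"twist":0},{"jaw":0,"linear":[0,0,0],"twist":0},{"jaw":0,"linear":[0,0,0],"twist":0},{"jaw":0,"linear":[0,0,0],"twist":0},{"jaw":0,"linear":[0,0,0],"twist":0},{"jaw":0,"linear":[0,0,0],"twist":0}]'
```

```text
time: 3.95
position: [0.5627, -0.156, 0.0445]
tool_rot: [0.992, 0.129, -0.0, -0.0]
ft_force: [0.2, 0.6, 0.4]
grip_width: 0.0142
grip_force: 15.0
```

Gripped (14.2 mm). I'll slide it 26 mm along −tool y, then check before releasing.

```bash
python3 -m pendant '[{"jaw":0,"linear":[0,-0.2,0],"twist":0},{"jaw":0,"linear":[0,-0.4,0],"twist":0},{"jaw":0,"linear":[0,-0.4,0],"twist":0},{"jaw":0,"linear":[0,-0.4,0],"twist":0},{"jaw":0,"linear":[0,-0.4,0],"twist":0},{"jaw":0,"linear":[0,-0.4,0],"twist":0},{"jaw":0,"linear":[0,-0.3,0],"twist":0},{"jaw":0,"linear":[0,-0.1,0],"twist":0},{"jaw":0,"linear":[0,0,0],"twist":0},{"jaw":0,"linear":[0,0,0],"twist":0},{"jaw":0,"linear":[0,0,0],"twist":0}]'
python3 - <<'E'
from est import *
c=snap('wrist','w2.png'); cv2.imwrite('pics/w2b.png',cv2.resize(c['color'][40:240],(800,312)))
E
```

```text
time: 4.87
position: [0.5562, -0.1304, 0.0445]
tool_rot: [0.992, 0.129, 0.0, -0.001]
ft_force: [1.6, 1.7, -3.1]
grip_width: 0.0141
grip_force: 15.0
```

View pics/w2b.png

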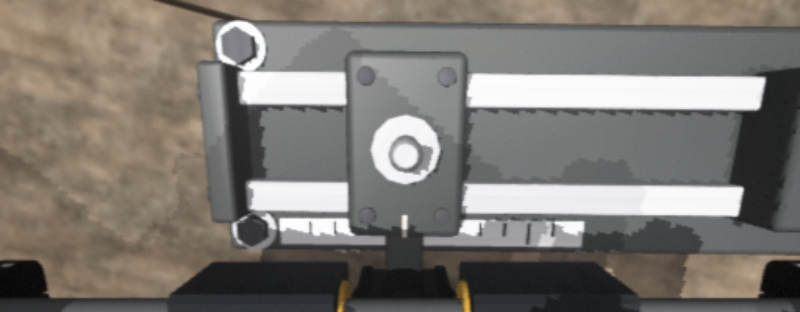

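The wrist close view shows the saddle shifted left, with its pin at about (405,153) in the crop. The measured travel is 26.4 mm, so the pins should be about 150 mm apart. Next I release, rise and look.

```bash
python3 -m pendant '[{"jaw":0.5,"linear":[0,0,0],"twist":0},{"jaw":0.5,"linear":[0,0,0],"twist":0},{"jaw":0.5,"linear":[0,0,0],"twist":0},{"jaw":0.5,"linear":[0,0,0],"twist":0},{"jaw":0.5,"linear":[0,0,0],"twist":0},{"jaw":0.5,"linear":[0,0,-1.5],"twist":0},{"jaw":1,"linear":[0,0,-2.5],"twist":0},{"jaw":1,"linear":[0,0,-2.5],"twist":0},{"jaw":1,"linear":[0,0,-2.5],"twist":0},{"jaw":1,"linear":[0,0,-2.5],"twist":0},{"jaw":1,"linear":[0,0,0],"twist":0},{"jaw":1,"linear":[0,0,0],"twist":0}]'
python3 - <<'E'
from est import *
c=snap('wrist','w3.png'); cv2.imwrite('pics/w3b.png',cv2.resize(c['color'],(800,600)))
E
```

```text
time: 5.92
position: [0.5569, -0.1316, 0.1612]
tool_rot: [0.992, 0.13, 0.002, 0.001]
ft_force: [0.3, -0.3, -0.4]
grip_width: 0.0755
grip_force: 0.0
```

View pics/w3b.png

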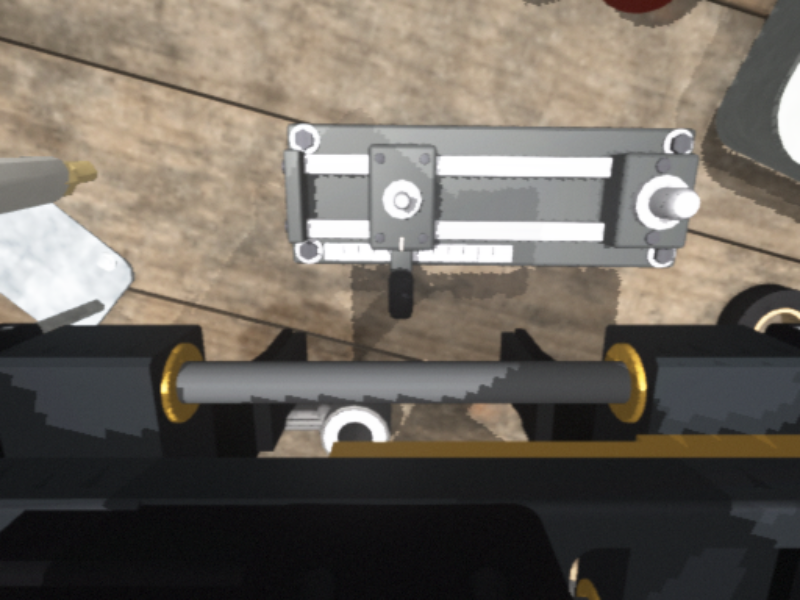

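Now the sliding pin tip is at about (402,201) and the fixed pin tip at about (685,203). The grip is free at (400,292).

```bash
python3 - <<'E'
from est import *
c=load('w3.png'); k=.64
g=lambda u,v,z: onz(c,u*k-.18,v*k-.18,z)[:2]
fix=g(685,203,.068); sl=g(402,201,.068)
bl=[g(*b,.016) for b in((680,142),(660,256),(303,137),(308,251))]
a=bl[2]+bl[3]-bl[0]-bl[1]; fy=np.arctan2(a[1],a[0])-np.pi/2; d=sl-fix
print(fix,sl,np.hypot(*d),np.degrees(np.arctan2(d[1],d[0]))-90,np.degrees(fy))
ty=levyaw(fix,sl); print('target bal',fix+R(ty)@[.0054,.0445],np.degrees(ty))
togo([.444,-.082,.15],15.0,'y')
E
```

```text
[ 0.64986773 -0.26202158] [ 0.61210813 -0.11641164] 0.15042619469757118 14.53772780929431 14.16599140440802
target bal [ 0.63746904 -0.21894394] 22.975898077818425
pos [ 0.5559 -0.1312  0.1598] yaw -75.11 tilt 0.02 F [-0.8  -0.02 -0.46] w 0.0798 gf 0.0 t 5.9667 q6 0.88
go cm [-9.55 -7.63  0.97] twist 89.89439936185008
```

```bash
python3 -m pendant '[{"jaw":1,"linear":[-1.9,-1.5,0],"twist":0},{"jaw":1,"linear":[-1.9,-1.5,0],"twist":0},{"jaw":1,"linear":[-1.9,-1.5,0],"twist":0},{"jaw":1,"linear":[-1.9,-1.5,0],"twist":0},{"jaw":1,"linear":[-1.9,-1.5,0],"twist":0},{"jaw":1,"linear":[0,0,0],"twist":-6.5},{"jaw":1,"linear":[0,0,0],"twist":-6.5},{"jaw":1,"linear":[0,0,0],"twist":-6.5},{"jaw":1,"linear":[0,0,0],"twist":-6.5},{"jaw":1,"linear":[0,0,0],"twist":-6.5},{"jaw":1,"linear":[0,0,0],"twist":-6.5},{"jaw":1,"linear":[0,0,0],"twist":-6.5}]'
python3 -m pendant '[{"jaw":1,"linear":[0,0,0],"twist":-6.5},{"jaw":1,"linear":[0,0,0],"twist":-6.5},{"jaw":1,"linear":[0,0,0],"twist":-6.5},{"jaw":1,"linear":[0,0,0],"twist":-6.5},{"jaw":1,"linear":[0,0,0],"twist":-6.5},{"jaw":1,"linear":[0,0,0],"twist":-6.5},{"jaw":1,"linear":[0,0,0],"twist":-6},{"jaw":1,"linear":[0,0,0],"twist":0},{"jaw":1,"linear":[0,0,0],"twist":0}]'
python3 - <<'E'
from est import *
togo([.444,-.082,.021],15.0,'y')
c=snap('wrist','w4.png'); cv2.imwrite('pics/w4b.png',cv2.resize(c['color'],(800,600)))
E
```

```text
time: 6.97
position: [0.4438, -0.0826, 0.1581]
tool_rot: [0.863, 0.505, -0.001, -0.002]
ft_force: [0.4, 0.3, 0.3]
grip_width: 0.087
grip_force: 0.0
time: 7.72
position: [0.4442, -0.0828, 0.1585]
tool_rot: [0.607, 0.795, -0.0, -0.001]
ft_force: [0.2, 0.6, -1.0]
grip_width: 0.087
grip_force: 0.0
pos [ 0.4442 -0.0828  0.1585] yaw 15.23 tilt 0.16 F [ 0.19  0.55 -0.97] w 0.087 gf 0.0 t 7.7167 q6 -0.7
go cm [ 0.05  0.03 13.75] twist 0.23175766885275095
```

View pics/w4b.png

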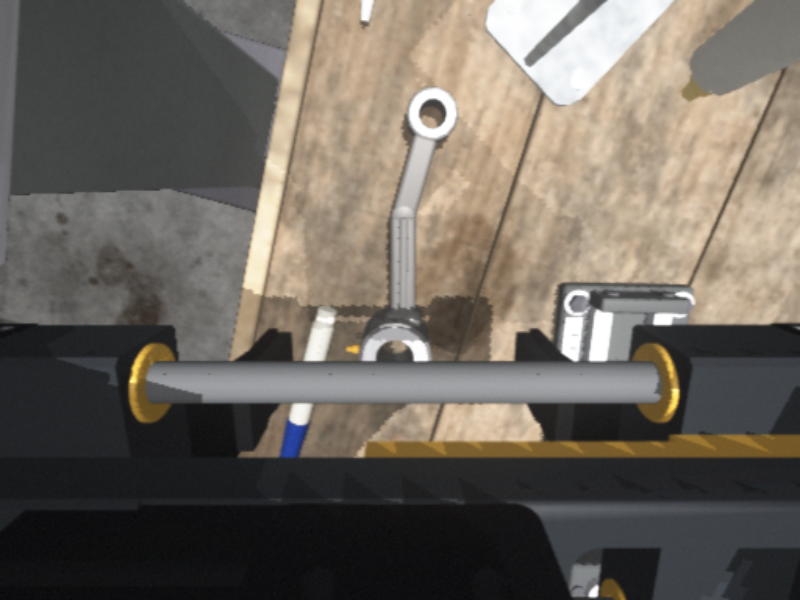

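The wrist view shows the eye ring at about (433,114), the neck running straight down column 402 from row 212 to 308, and the hub partly behind the gripper bar. The pen lies left of the hub.

```bash
python3 - <<'E'
from est import *
c=load('w4.png'); k=.64
g=lambda u,v,z: onz(c,u*k-.18,v*k-.18,z)[:2]
eye=g(433,114,.026); n1=g(403,222,.03); n2=g(402.5,300,.03)
d=n1-n2; yd=np.degrees(np.arctan2(d[1],d[0]))-90
print('eye',eye,'neck yaw',yd)
for ya in (15.05,yd): print('bal from eye',eye-R(np.radians(ya))@[.0166,.1038])
y=R(np.radians(15.05)); 
hub0=np.array([.4506,-.1266])
print('neck pts in lever frame from eye est', [(y.T@(n-(eye-y@[.0166,.1038])))for n in(n1,n2)], 'pen side', g(318,330,.01),g(300,400,.01))
print('yaw eye-top hub',np.degrees(levyaw(hub0,eye)))
E
```

```text
eye [0.43442633 0.02292663] neck yaw 14.896922239700004
bal from eye [ 0.44534862 -0.08162337]
bal from eye [ 0.44506925 -0.08165218]
neck pts in lever frame from eye est [array([-0.00082745,  0.04098303]), array([-0.00096031, -0.0087466 ])] pen side [ 0.39659515 -0.13230438] [ 0.39565496 -0.18857711]
yaw eye-top hub 14.61161366272794
```

```bash
python3 -m pendant '[{"jaw":0.5,"linear":[0.1,0.05,2],"twist":0.2},{"jaw":0.5,"linear":[0,0,2],"twist":0},{"jaw":0.5,"linear":[0,0,2],"twist":0},{"jaw":0.5,"linear":[0,0,2],"twist":0},{"jaw":0.5,"linear":[0,0,2],"twist":0},{"jaw":0.5,"linear":[0,0,1.5],"twist":0},{"jaw":0.5,"linear":[0,0,1],"twist":0},{"jaw":0.5,"linear":[0,0,0.7],"twist":0},{"jaw":0.5,"linear":[0,0,0.4],"twist":0},{"jaw":0.5,"linear":[0,0,0],"twist":0},{"jaw":0.5,"linear":[0,0,0],"twist":0}]' 50
python3 - <<'E'
from est import *
togo([.4447,-.082,.021],15.0,'y')
E
```

```text
time: 8.68
position: [0.4454, -0.082, 0.0237]
tool_rot: [0.608, 0.794, 0.0, 0.0]
ft_force: [0.4, -0.4, 0.2]
grip_width: 0.0437
grip_force: 0.0
pos [ 0.4454 -0.082   0.0237] yaw 15.16 tilt 0.01 F [ 0.41 -0.39  0.21] w 0.0437 gf 0.0 t 8.6833 q6 -0.69
go cm [ 0.02 -0.06  0.27] twist 0.1617436055166479
```

```bash
python3 -m pendant '[{"jaw":0.5,"linear":[0,-0.05,0.2],"twist":0},{"jaw":0,"linear":[0,0,0],"twist":0},{"jaw":0,"linear":[0,0,0],"twist":0},{"jaw":0,"linear":[0,0,0],"twist":0},{"jaw":0,"linear":[0,0,0],"twist":0},{"jaw":0,"linear":[0,0,0],"twist":0},{"jaw":0,"linear":[0,0,0],"twist":0},{"jaw":0,"linear":[0,0,0],"twist":0},{"jaw":0,"linear":[0,0,0],"twist":0}]' 50
python3 -m pendant '[{"jaw":0,"linear":[0,0,-0.2],"twist":0},{"jaw":0,"linear":[0,0,-0.4],"twist":0},{"jaw":0,"linear":[0,0,-0.4],"twist":0},{"jaw":0,"linear":[0,0,-0.5],"twist":0},{"jaw":0,"linear":[0,0,-0.5],"twist":0},{"jaw":0,"linear":[0,0,0],"twist":0},{"jaw":0,"linear":[0,0,0],"twist":0}]' 50
python3 -c "
from est import *
togo([.4447,-.082,.15],15,'y'); print(robot.get_obs()['moment'])"
```

```text
time: 9.43
position: [0.4443, -0.0821, 0.0217]
tool_rot: [0.607, 0.794, -0.0, -0.0]
ft_force: [-2.4, -0.5, 4.4]
grip_width: 0.0157
grip_force: 50.0
time: 10.02
position: [0.4451, -0.0822, 0.042]
tool_rot: [0.607, 0.794, 0.0, 0.001]
ft_force: [-0.5, -0.1, -5.4]
grip_width: 0.0158
grip_force: 50.0
pos [ 0.4451 -0.0822  0.042 ] yaw 15.2 tilt 0.07 F [-0.54 -0.09 -5.42] w 0.0158 gf 49.99406802468002 t 10.0167 q6 -0.7
go cm [  0.02  -0.02 -10.8 ] twist 0.19813818625894442
[ 0.02901932 -0.12937731 -0.0218246 ]
```

Lifted level at 42 mm. I'll check clearances near the final pose from the first top view, and raise meanwhile.

```bash
python3 -m pendant '[{"jaw":0,"linear":[0,0,-0.5],"twist":0},{"jaw":0,"linear":[0,0,-1],"twist":0},{"jaw":0,"linear":[0,0,-1.5],"twist":0},{"jaw":0,"linear":[0,0,-1.5],"twist":0},{"jaw":0,"linear":[0,0,-1.5],"twist":0},{"jaw":0,"linear":[0,0,-1.5],"twist":0},{"jaw":0,"linear":[0,0,-1.5],"twist":0},{"jaw":0,"linear":[0,0,-1.5],"twist":0},{"jaw":0,"linear":[0,0,-1.5],"twist":0},{"jaw":0,"linear":[0,0,-1],"twist":0},{"jaw":0,"linear":[0,0,0],"twist":0}]' 50
python3 - <<'E'
from est import *
P=cloud(load('top0.png')).reshape(-1,3)
m=(P[:,2]>.07)&(P[:,0]>.5)&(P[:,0]<.85)&(P[:,1]>-.45)&(P[:,1]<.0)
q=P[m]
# in final tool frame (origin target, y at 23deg)
r=R(np.radians(23)); L=(q[:,:2]-[.6372,-.2187])@r
for h in(.07,.1,.13,.15):
    s=q[:,2]>h; w=s&(np.abs(L[:,1])<.06); print(h,'min dist along tool y within +-60mm:',L[w,0].min() if w.any() else None,'max z',q[w,2].max() if w.any() else None, 'all min',L[s,0].min())
togo([.6372,-.2187,.17],23,'y')
E
```

```text
time: 10.93
position: [0.4454, -0.0823, 0.1733]
tool_rot: [0.607, 0.794, 0.0, 0.002]
ft_force: [0.1, 0.4, -5.6]
grip_width: 0.0154
grip_force: 50.0
0.07 min dist along tool y within +-60mm: -0.012927400420935823 max z 0.15731906237095564 all min -0.05567627976777247
0.1 min dist along tool y within +-60mm: 0.13587804466223438 max z 0.15731906237095564 all min 0.1356481044873371
0.13 min dist along tool y within +-60mm: 0.1919242018947576 max z 0.15731906237095564 all min 0.13752808119130636
0.15 min dist along tool y within +-60mm: 0.2045770366250883 max z 0.15731906237095564 all min 0.14096912949034968
pos [ 0.4454 -0.0823  0.1733] yaw 15.2 tilt 0.21 F [ 0.11  0.45 -5.64] w 0.0154 gf 49.99410130083561 t 10.9333 q6 -0.7
go cm [-18.19  14.93   0.42] twist -7.801352451308048
```

```bash
python3 -m pendant '[{"jaw":0,"linear":[-0.5,0.4,0],"twist":0},{"jaw":0,"linear":[-1.2,1,0],"twist":0},{"jaw":0,"linear":[-2,1.6,0],"twist":0},{"jaw":0,"linear":[-2.2,1.8,0],"twist":0},{"jaw":0,"linear":[-2.2,1.8,0],"twist":0},{"jaw":0,"linear":[-2.2,1.8,0],"twist":0},{"jaw":0,"linear":[-2.2,1.8,0],"twist":0},{"jaw":0,"linear":[-2.2,1.8,0],"twist":0},{"jaw":0,"linear":[-1.7,1.4,0],"twist":0},{"jaw":0,"linear":[-1.2,1,0],"twist":0},{"jaw":0,"linear":[-0.6,0.5,0],"twist":0}]' 50
python3 -m pendant '[{"jaw":0,"linear":[0,0,0],"twist":-1},{"jaw":0,"linear":[0,0,0],"twist":-2},{"jaw":0,"linear":[0,0,0],"twist":-2},{"jaw":0,"linear":[0,0,0],"twist":-2},{"jaw":0,"linear":[0,0,0],"twist":-0.8},{"jaw":0,"linear":[0,0,0],"twist":0},{"jaw":0,"linear":[0,0,0],"twist":0},{"jaw":0,"linear":[0,0,0],"twist":0}]' 50
python3 - <<'E'
from est import *
togo([.6372,-.2187,.17],23,'y')
c=snap('wrist','w5.png'); a=cv2.resize(c['color'],(400,300)); c=snap('top','t5.png'); c2=snap('scene','s5.png')
cv2.imwrite('pics/all5.png',np.vstack([np.hstack([a,cv2.resize(c['color'][110:290,200:440],(400,300))]),np.hstack([cv2.resize(c2['color'][100:280,150:390],(400,300)),cv2.resize(c2['color'],(400,300))])]))
E
```

```text
time: 11.85
position: [0.6375, -0.2203, 0.1692]
tool_rot: [0.608, 0.794, -0.0, -0.0]
ft_force: [-0.5, 0.6, -5.3]
grip_width: 0.0155
grip_force: 50.0
time: 12.52
position: [0.6358, -0.2183, 0.1713]
tool_rot: [0.552, 0.834, -0.0, -0.0]
ft_force: [0.3, 0.8, -5.3]
grip_width: 0.0158
grip_force: 50.0
pos [ 0.6358 -0.2183  0.1713] yaw 22.98 tilt 0.05 F [ 0.26  0.76 -5.33] w 0.0158 gf 49.994093058630824 t 12.5167 q6 -0.9
go cm [-0.09  0.12  0.13] twist -0.019043949386244208
```

View pics/all5.png

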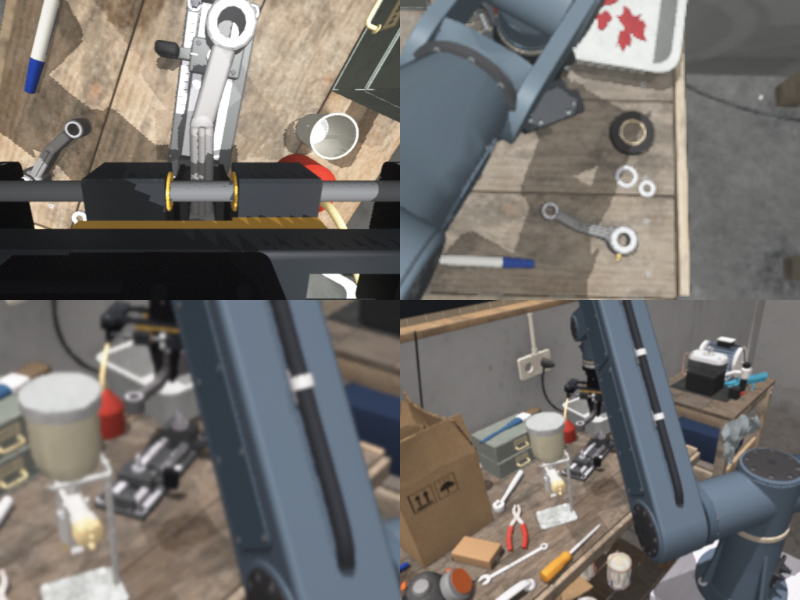

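The lever is held level over the fixture, with the eye ring at (230,22) in the wrist tile, and the short lever has not moved. I'll descend part way and look once more from close.

```bash
python3 -m pendant '[{"jaw":0,"linear":[-0.1,0.1,0.4],"twist":0},{"jaw":0,"linear":[0,0,0.6],"twist":0},{"jaw":0,"linear":[0,0,0.8],"twist":0},{"jaw":0,"linear":[0,0,0.8],"twist":0},{"jaw":0,"linear":[0,0,0.8],"twist":0},{"jaw":0,"linear":[0,0,0.5],"twist":0},{"jaw":0,"linear":[0,0,0.2],"twist":0},{"jaw":0,"linear":[0,0,0],"twist":0},{"jaw":0,"linear":[0,0,0],"twist":0},{"jaw":0,"linear":[0,0,0],"twist":0}]' 50
python3 - <<'E'
from est import *
togo([.6372,-.2187,.1097],23,'y')
c=snap('wrist','w6.png'); cv2.imwrite('pics/w6b.png',cv2.resize(c['color'][0:150,200:400],(800,600),interpolation=cv2.INTER_CUBIC))
E
```

```text
time: 13.5
position: [0.638, -0.2195, 0.131]
tool_rot: [0.552, 0.834, 0.0, 0.001]
ft_force: [-0.3, 0.1, -5.3]
grip_width: 0.0155
grip_force: 50.0
pos [ 0.638  -0.2195  0.131 ] yaw 22.99 tilt 0.07 F [-0.32  0.13 -5.35] w 0.0155 gf 49.994042962789536 t 13.5 q6 -0.9
go cm [ 0.11 -0.05  2.13] twist -0.006331424399633079
```

View pics/w6b.png

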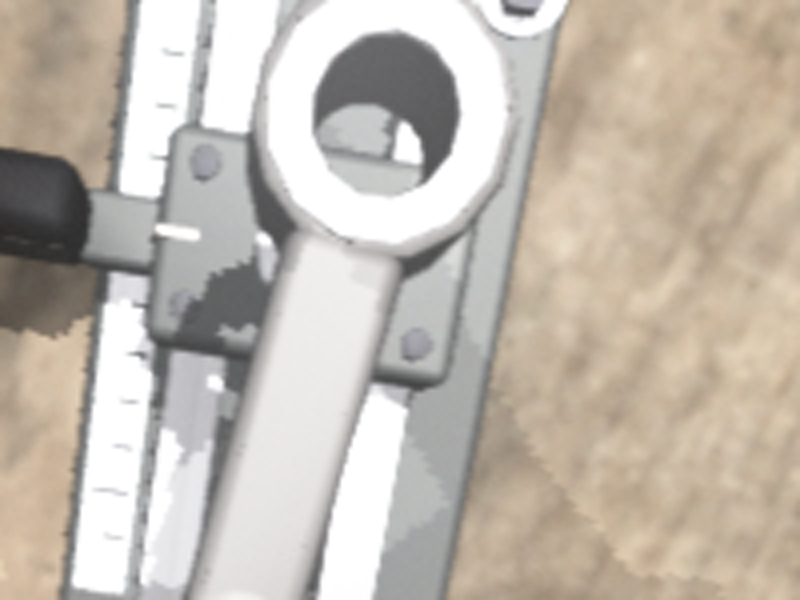

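The close view shows the eye hole centred at about (386,117) in the crop, the saddle plate below with bolts at (205,162), (178,303) and (415,345), and the white saddle mark at (178,233).

```bash
python3 - <<'E'
from est import *
c=load('w6.png'); P=cloud(c)
px=lambda u,v:(200+u/4-.375,v/4-.375)
zt=.131-.0217+.026
ds=[P[int(px(*b)[1]),int(px(*b)[0]),2] for b in((360,25),(300,160),(420,220),(480,90))]; print('eye top depth z',np.round(ds,4),zt)
eye=onz(c,*px(386,117),zt)[:2]; print('eye',eye)
zs=np.median([P[int(px(*b)[1]),int(px(*b)[0]),2] for b in((230,210),(200,200),(430,300))]); print('saddle z',zs)
b=[onz(c,*px(*q),zs)[:2] for q in((205,162),(415,345))]; print('saddle ctr now',sum(b)/2)
c3=load('w3.png'); P3=cloud(c3); k=.64
b3=[onz(c3,u*k-.18,v*k-.18,zs)[:2] for u,v in((380,157),(425,158),(380,240),(427,241))]
print('saddle ctr w3',sum(b3)/4,'pin w3',onz(c3,402*k-.18,201*k-.18,.068)[:2], 'fix',onz(c3,685*k-.18,203*k-.18,.068)[:2])
o=robot.get_obs(); a=np.radians(22.99)
pr=o['position'][:2]; print('eye pred by grasp',pr+R(a)@[.0166,.1038],'hub pred',pr+R(a)@[-.0054,-.0445])
E
```

```text
eye top depth z [0.1353 0.136  0.1364 0.1369] 0.1353
eye [ 0.61403291 -0.11626603]
saddle z 0.04070637338898309
saddle ctr now [ 0.6120096  -0.11625464]
saddle ctr w3 [ 0.61174648 -0.11714485] pin w3 [ 0.61210813 -0.11641164] fix [ 0.64986773 -0.26202158]
eye pred by grasp [ 0.6127573  -0.11742077] hub pred [ 0.65042629 -0.2625343 ]
```

All estimates agree within 2 mm, so I'll go down to the final height.

```bash
python3 -m pendant '[{"jaw":0,"linear":[0.05,-0.1,0.2],"twist":0},{"jaw":0,"linear":[0,0,0.4],"twist":0},{"jaw":0,"linear":[0,0,0.5],"twist":0},{"jaw":0,"linear":[0,0,0.5],"twist":0},{"jaw":0,"linear":[0,0,0.3],"twist":0},{"jaw":0,"linear":[0,0,0.1],"twist":0},{"jaw":0,"linear":[0,0,0],"twist":0},{"jaw":0,"linear":[0,0,0],"twist":0},{"jaw":0,"linear":[0,0,0],"twist":0},{"jaw":0,"linear":[0,0,0],"twist":0},{"jaw":0,"linear":[0,0,0],"twist":0},{"jaw":0,"linear":[0,0,0],"twist":0}]' 50
python3 - <<'E'
from est import *
togo([.6372,-.2187,.1097],23,'y')
c=snap('wrist','w7.png'); P=cloud(c); z=P[:40,250:340].reshape(-1,3); e=z[(z[:,2]>.105)&(z[:,2]<.125)]
print('eye top z, centroid',np.median(e[:,2]),len(e)); print(robot.get_obs()['joint_velocities'].round(3))
cv2.imwrite('pics/w7b.png',cv2.resize(c['color'][0:150,200:400],(800,600),interpolation=cv2.INTER_CUBIC))
E
```

```text
time: 14.55
position: [0.6366, -0.2192, 0.1108]
tool_rot: [0.552, 0.834, 0.0, 0.0]
ft_force: [0.5, -0.7, -5.9]
grip_width: 0.0156
grip_force: 50.0
pos [ 0.6366 -0.2192  0.1108] yaw 22.99 tilt 0.02 F [ 0.53 -0.71 -5.89] w 0.0156 gf 49.993991274386644 t 14.55 q6 -0.9
go cm [0.03 0.08 0.11] twist -0.006188045506775097
eye top z, centroid 0.11538630148120256 1828
[ 0.001  0.002  0.     0.    -0.001 -0.001]
```

View pics/w7b.png

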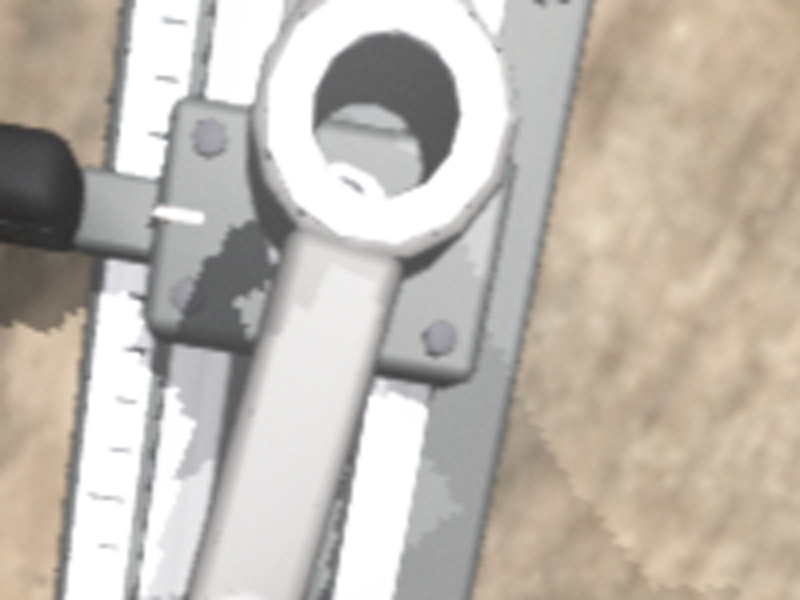

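The eye hole stays at (386,117) in the crop. The saddle bolts are at (210,138) and (438,338), and the pin collar is just coming into view through the hole. One numeric check, then hand in if it agrees.

```bash
python3 - <<'E'
from est import *
c=load('w7.png'); px=lambda u,v:(200+u/4-.375,v/4-.375)
eye=onz(c,*px(386,117),.1154)[:2]; s=(onz(c,*px(210,138),.0407)+onz(c,*px(438,338),.0407))[:2]/2
print(eye,s,np.hypot(*(eye-s)))
if np.hypot(*(eye-s))<.004: print(robot.hand_in())
E
```

```text
[ 0.61261835 -0.1161198 ] [ 0.61191808 -0.11625591] 0.0007133693551836254
the job is handed in; nothing more can be done
None
```

I set the pins to about 150 mm and handed in with the long lever held still and level about 21 mm above the pin tips. The eye hole measured within 1 mm of its pin; the hub hole was out of camera view, and its position worked out from the grip is within about 2 mm of the fixed pin. No verdict came back.

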